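Catch pot under the spout, then hold the pump tensioner back

ROBOT

A 6-joint arm with a two-finger parallel gripper is mounted at the origin on the work surface. World frame = base frame: x ahead of the robot, y to its left, z up, the work surface at z = 0. Lengths are in m, angles in degrees, forces in N, time in s.
With the tool pointing down it reaches from about 0.4 to 0.825 m from the base axis. Payload 7 kg.
Tool frame: the origin (TCP) lies midway between the tips of the shut fingers; the grasp point (between the pads) lies 19 mm behind it; z points along the fingers, y is the line along which they close (so a half turn about z gives the same grasp; the last joint's range is limited). The gripper opens to 88 mm and grips with 3 to 60 N. Pads are 19 mm wide; open, the fingers measure 130 mm over their backs; the gripper's body (78 mm by 193 mm) begins 47 mm behind the grasp point.
Start: joints at [82.97, 20.546, 0.682, 0, -70.136, -16.507], TCP at [0.27, 0.619, 0.198] pointing down, gripper open.
Joint ranges: [-176.03, 176.03], [-82.01, 121.73], [-58.28, 71.71], [-173.87, 95.51], [-174.79, -0.11], [-173.66, 173.66]. Speed limits (degrees/s): [136.94, 136.94, 172.46, 180, 180, 180].

INTERFACE

Orientations are given as [roll, pitch, yaw] about the fixed x, y, z axes, in that order (R = Rz(yaw) Ry(pitch) Rx(roll)).
In Python, from plant import ctrl, viewer, close_job gives the robot as it stands. The module is installed in compiled form; this text tells all that it offers.
- The arm moves only by the tool step_arm, never from a script. Its argument "moves" is a list that holds one entry, the list of rows, each a list of 5 numbers: the shift along the world's x, y, z in cm, then the turn about the world's z in rad, then the finger opening in cm, from 0 to 8.76. In form: [[[tx, ty, tz, twist, grip], ...]]. A call has 1 to 10 rows; each row shifts and turns the commanded pose from where the row before left it; what a row does not reach is not made up. A row lasts 1/10 s, in which the tool goes at most 50 mm and 8.59 degrees, less where a joint would pass 70% of its speed; a pose out of reach is approached as far as the arm can. A call with a gripper value outside its range is refused whole. The fingers move at their own pace and stop on an object; the grip force is fixed at half the most. Time passes only in rows, so rows that do not move let the fingers close. It gives the time, the measured TCP pose, the force, the opening and the grip force at its end, in the units of the state.
- ctrl.get_obs(): the state, without advancing time (a new reading comes with each control period).
- viewer.snapshot(name): name is "scene" or "top" or "wrist"; returns (picture, depth): 480x640x3 uint8, blue, green, red; 480x640 float32, m along the optical axis (not along the pixel's ray), 0 where there is no reading.
- viewer.camera_info(name): a dict with "camera_matrix" (3x3 intrinsics, pixels), "eye" and "orientation" of the camera in the world. Camera axes: x right, y down, z forward; pixel columns grow to the right and rows downward; lengths in m; the calibration is good to about 2 mm. The wrist camera is an equidistant fisheye: a pixel r from the principal point sees the ray r / f radians off the axis. A picture is of the moment at which its call begins: read the wrist's pose just before it. camera_info takes no time and is no camera call; for the wrist camera it gives the pose at the moment of the call.
- close_job(): hands the job in; it is judged then, once.
The state is a dict: "clock": time; "joint_pos": joint angles; "qvel": joint speeds; "tau": joint torques, N m; "tool_pos": TCP position; "orientation": TCP orientation; "force": force on the tool from outside, world axes, zero at the start; "moment": the same for the moment, N m; "opening": finger opening in m; "gripper_force": force on a finger pad.
Only numpy, scipy, OpenCV 4.12 (cv2) and the standard library are available. Lean on these libraries where they do the work, as an engineer would, in place of code of your own. Each camera call takes 0.05 s, during which the arm holds its last target. There are 200 camera calls.

TASK

The pump must be relieved so that a colleague can work on its roller wheel. First slide the handled steel catch pot along the mat, without lifting or tipping it, into the ring under the pump's spout, and let go of it. Then, with the gripper's fingers, push the tab of the sprung tensioner arm on top of the pump away from the roller wheel until it is well past its ratchet click, and keep holding it there: the job finishes with the fingers still pressing the arm back, the pot standing under the spout and everything else on the bench left where it was.

Things in the scene. Friction and masses are not known exactly. Their poses are not given: they have to be found in the camera images.
- pump: White tubing pump with a dark 3 mm mat in front, fixed to the bench. Origin at bench level, plumb under the spout; x points from the mat into the housing, y left, z up. Housing x 40 to 260, y -145 to 145 mm, top 105 mm above the bench. Mat x -75 to 40 mm with three rings, 70 mm inside diameter, at x 0, y -120, 0 (under the spout) and 120 mm
- spout (a point): Lower end of the 10 mm steel spout, 72 mm above the bench, plumb over the middle ring's centre; the spout's pipe comes level from the housing's front, 88 mm above the bench
- pot_center (a point): Centre (half-way up) of the loose catch pot of plain steel, 56 mm across, 55 mm high, about 0.2 to 0.4 kg, standing on the mat in one of the two outer rings, so this point stands 30.5 mm above the bench. Its straight handle points along the pot's own -x, about towards the robot
- pot_handle (a point): The place to grip the pot's handle: 80 mm from the pot's axis along its -x, at the middle of the bar's section; the bar is 12 mm wide (pot's y), 10 mm high, reaches from 27 to 107 mm from the axis, and its middle is 45 mm above the pot's underside (48 mm above the bench)
- pivot (a point): The tensioner arm's vertical pivot axis, fixed on the pump at its x 175, y 0 mm, on the housing's top (105 mm above the bench)
- tab (a point): Centre of the upright steel tab at the tensioner arm's free end, 120 mm from the pivot axis, 142 mm above the bench. Tab 22 mm along the arm, 16 mm across, from 117 to 167 mm above the bench. At rest it is at the pump's x 55, y 0 mm. It is pushed to the pump's +y (away from the wheel), in an arc about the pivot. The point turns with the arm: its y is the push direction
- roller (a point): Centre of the top of the round roller wheel on the pump's top, 60 mm across, 139 mm above the bench (its hub nut 143 mm); at the pump's x 128, y -52 mm
- tensioner (a joint): Swing of the arm in rad: 0 at rest, grows as the tab is pushed to the pump's +y (clockwise from above), stop at 0.70. Spring force at the tab about 3 N at rest, 9 N at 0.60; between 0.23 and 0.47 the ratchet tooth passes the pawl with up to some 4 N more, then clicks: it is past the click above 0.48. It does not lock: let go, it springs back to 0
- pawl (a joint): Slide of the sprung pawl in m: 0 when dropped in, up to about 0.003 while the tooth lifts it
- jar: Bystander: amber glass jar with steel lid, 52 mm across, 60 mm high, in the outer ring that the pot is not in; origin under its centre
- vial: Bystander: small glass bottle, 32 mm across, 55 mm high, on the pump's top at the left rear; origin under its centre
- tube_rack: Bystander: steel rack of capped blood tubes, 90 x 240 mm, 106 mm high, left on the bench; origin under its centre
- tip_box: Bystander: white box of pipette tips, 85 x 120 mm, 60 mm high, right on the bench; origin under its centre
- reagent: Bystander: white reagent bottle, 72 mm across, 160 mm high, right rear; origin under its centre
- beaker: Bystander: clear plastic beaker, 68 mm across, 85 mm high, left front; origin under its centre
- timer: Bystander: white bench timer, 60 x 75 mm, 25 mm high, on the right, between tip box and reagent bottle; origin under its centre
Mind the look-alikes: they are no part of the job. Leave any orange look-alike of the part that bears pot_center alone.

How it is judged:
By the outcome, as a careful person would: the job done as asked, in the order asked, and still so for the second after the job is handed in, while the arm keeps its last pose, push and grip.
It also fails if it takes over 51 s, if anything falls off the work surface, if the arm or the gripper's body presses on something with over 40 N, if the wrist force passes 120 N, or if a joint passes its speed limit or range.

## Working session

There is one attempt and no reset: what is moved stays moved. The work goes in short steps, Python scripts to look and compute and a tool call to move; the robot and the scene stay as the last step left them, time stands still between calls to the robot, and variables do not carry over. Pictures are saved under pics/ and viewed, at most 10 in all, crops included, and the job is handed in when it is done.

Besides the shell and the picture viewer there is one more tool, called after "Emit:" by a JSON object that holds its "method" and its "body". step_arm: Moves the arm, as the interface text tells. Its arguments: {"type":"object","properties":{"moves":{"type":"array","items":{"type":"array","items":{"type":"array","items":{"type":"number"}}}}},"required":["moves"]}

```bash
mkdir -p pics; cat > h.py <<'E'
import numpy as np, cv2
from scipy.spatial.transform import Rotation as R
from plant import ctrl, viewer, close_job
def rot(o):
    o=np.array(o,float)
    if o.shape==(3,3): return o
    if o.shape==(4,): return R.from_quat(o).as_matrix()
    return R.from_euler('xyz',o,degrees=True).as_matrix()
def pts(ci,uv,z):
    "cast pixel onto plane z (pinhole)"
    K=np.array(ci['camera_matrix']);M=rot(ci['orientation']);e=np.array(ci['eye'])
    uv=np.atleast_2d(uv);d=np.c_[(uv-K[:2,2])/[K[0,0],K[1,1]],np.ones(len(uv))]@M.T
    return e+d*((z-e[2])/d[:,2])[:,None]
E
python3 - <<'E'
from h import *
for n in ('top','scene'):
    ci=viewer.camera_info(n);print(n,ci)
    p,d=viewer.snapshot(n);cv2.imwrite(f'pics/{n}0.png',p);np.save(f'{n}0.npy',d)
print(viewer.camera_info('wrist'));print(ctrl.get_obs())
E
```

```text
top {'camera_matrix': array([[613.15261427,   0.        , 322.25564783],
       [  0.        , 613.15261427, 241.61211987],
       [  0.        ,   0.        ,   1.        ]]), 'eye': array([0.28228596, 0.02416252, 1.70737952]), 'orientation': array([-170.09566671,    1.01712499,  -89.8753129 ])}
scene {'camera_matrix': array([[481.19021322,   0.        , 320.34793411],
       [  0.        , 481.19021322, 238.95951861],
       [  0.        ,   0.        ,   1.        ]]), 'eye': array([1.13285503, 0.70125394, 0.72078178]), 'orientation': array([-124.38955075,   -0.99425195,  140.99873663])}
{'camera_matrix': array([[371.64829954,   0.        , 318.52872408],
       [  0.        , 371.64829954, 234.81566392],
       [  0.        ,   0.        ,   1.        ]]), 'eye': array([0.33763899, 0.59029657, 0.38414033]), 'orientation': array([ 1.64128593e+02, -3.78810252e-02, -1.13523116e+02])}
{'clock': 0.1, 'joint_pos': array([ 8.29699507e+01,  2.05874916e+01,  6.41429788e-01, -1.48747093e-02,
       -7.01377207e+01, -1.65064391e+01]), 'qvel': array([ 0.00507081, -0.06920667,  0.11050972, -0.02711996,  0.06507686,
       -0.03552056]), 'tau': array([-8.60187629e-04, -5.84166920e+01,  2.93750328e+01,  7.01557115e+00,
        1.01182310e-02, -5.81777613e-05]), 'tool_pos': array([0.26941203, 0.61839987, 0.1972419 ]), 'orientation': array([ 1.79915697e+02, -1.03985191e-02, -2.35415449e+01]), 'force': array([-0.45180056, -0.68238523, -0.09777875]), 'moment': array([ 0.04017676, -0.00679764, -0.01261938]), 'gripper_force': 0.0, 'opening': 0.08749428367650464}
```

View pics/top0.png

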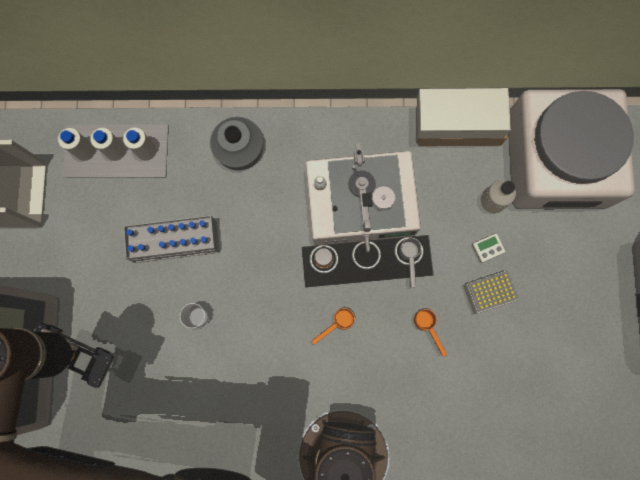

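View pics/scene0.png

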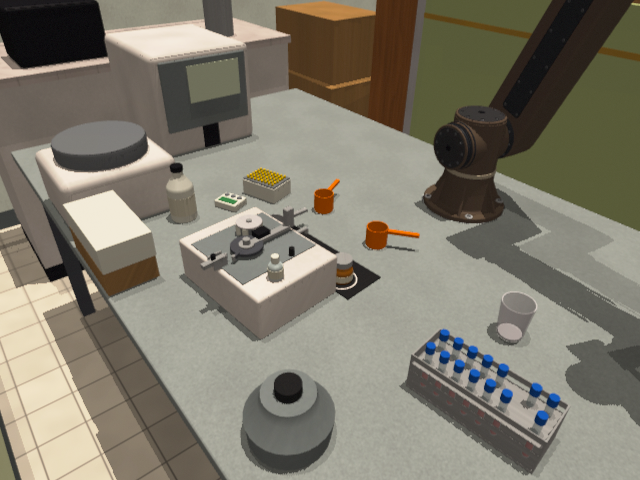

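Top view: the mat is at (368,260) with rings at (323,258), (367,255) and (409,250). Candidates for the pot:
- The steel pot in the right ring, (409,250), with its handle running down to (412,285).
- The jar in the left ring, (323,258).
- Two orange look-alikes at (344,319) and (426,320).

The description picks the plain steel one at (409,250). I'll check it in a close crop.

```bash
python3 - <<'E'
from h import *
p=cv2.imread('pics/top0.png')
c=cv2.resize(p[140:300,295:445],None,fx=3.75,fy=3.75,interpolation=cv2.INTER_CUBIC);cv2.imwrite('pics/crop1.png',c)
ci=viewer.camera_info('top')
for n,uv,z in [('ringL',(323,258),.003),('ringM',(367,255),.003),('ringR',(409,250),.003),('pottop',(409,245),.058),('handle end',(412,286),.048),('roller',(384,197),.139),('pivot',(362,183),.13)]:
    print(n,pts(ci,uv,z)[0].round(3))
# mat: dark mask -> min area rect
g=cv2.cvtColor(p,cv2.COLOR_BGR2GRAY);m=((g<45)*255).astype(np.uint8);m[:230]=0;m[295:]=0;m[:,:295]=0;m[:,440:]=0
m=cv2.morphologyEx(m,cv2.MORPH_OPEN,np.ones((3,3)))
r=cv2.minAreaRect(cv2.findNonZero(m));b=cv2.boxPoints(r);print(b);P=pts(ci,b,.003);print(P.round(4))
print(np.linalg.norm(P-np.roll(P,1,0),axis=1))
E
```

```text
ringL [0.533 0.053 0.003]
ringM [ 0.542 -0.071  0.003]
ringR [ 0.556 -0.189  0.003]
pottop [ 0.561 -0.182  0.058]
handle end [ 0.45  -0.189  0.048]
roller [ 0.675 -0.109  0.139]
pivot [ 0.715 -0.052  0.13 ]Traceback (most recent call last):
  File "<stdin>", line 10, in <module>
cv2.error: OpenCV(4.12.0) /io/opencv/modules/imgproc/src/convhull.cpp:143: error: (-215:Assertion failed) total >= 0 && (depth == CV_32F || depth == CV_32S) in function 'convexHull'
```

View pics/crop1.png

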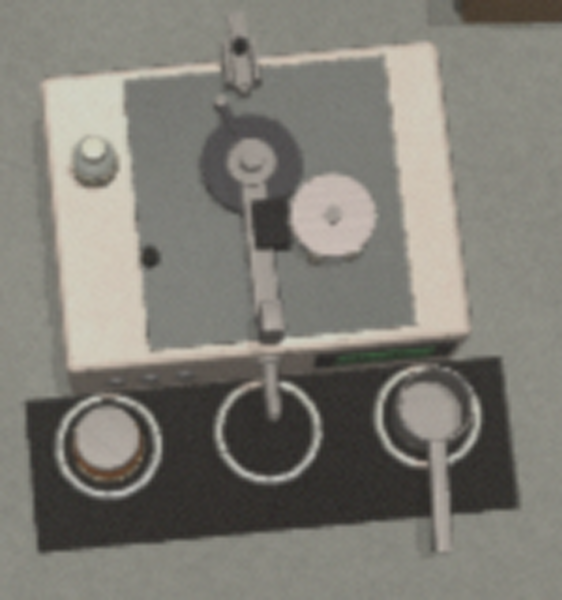

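The crop confirms it. The steel pot is in the right ring at about (409,249) in the full picture, with its handle from (411,257) to (413,287). The amber jar is in the left ring at (324,258). The middle ring is at (366.5,255), and the tab top is at about (367,224). Next I'll refine these in code.

```bash
python3 - <<'E'
from h import *
p=cv2.imread('pics/top0.png');ci=viewer.camera_info('top')
g=cv2.cvtColor(p,cv2.COLOR_BGR2GRAY)
roi=np.zeros_like(g);roi[232:292,298:440]=1
print('mat gray',g[275,330],'bench',g[295,330])
m=((g<75)&(roi>0)).astype(np.uint8)*255
n,l,s,c=cv2.connectedComponentsWithStats(m);i=1+s[1:,4].argmax()
b=cv2.boxPoints(cv2.minAreaRect(cv2.findNonZero((l==i).astype(np.uint8))));P=pts(ci,b,.003);print(P.round(4),np.linalg.norm(P-np.roll(P,1,0),axis=1).round(3))
rings=pts(ci,[(409.1,250.7),(366.5,254.9),(324.1,258.7)],.003)
d=rings[2]-rings[0];psi=np.arctan2(-d[0],d[1]);print(rings.round(4),'len',np.linalg.norm(d),'psi',np.degrees(psi))
O=rings.mean(0)[:2];x=np.array([np.cos(psi),np.sin(psi)]);y=np.array([-x[1],x[0]])
print('origin',O,'x',x)
for nme,xy,z in [('tab',(55,0),.167),('roller',(128,-52),.139),('pivot',(175,0),.13)]:
    w=O+(xy[0]*x+xy[1]*y)/1000;print(nme,w)
for nme,px,z in [('tab',(367,224.3),.167),('roller',(383.7,197.3),.139),('pivot',(362,183),.13),('h end',(413.1,287.2),.053),('h in',(411.3,257.3),.053),('pot top',(409.7,248.3),.058)]:
    w=pts(ci,px,z)[0];q=w[:2]-O;print(nme,w.round(4),'pump frame',(q@x).round(4),(q@y).round(4))
E
```

```text
mat gray 50 bench 138
[[ 0.5792  0.1168  0.003 ]
 [ 0.612  -0.2091  0.003 ]
 [ 0.4827 -0.2187  0.003 ]
 [ 0.4503  0.1031  0.003 ]] [0.13  0.328 0.13  0.323]
[[ 0.5537 -0.1889  0.003 ]
 [ 0.5419 -0.0693  0.003 ]
 [ 0.5311  0.0498  0.003 ]] len 0.23971483069864136 psi 5.4079304314207475
origin [ 0.54224826 -0.06944954] x [0.99554893 0.09424611]
tab [ 0.59700345 -0.06426601]
roller [ 0.67457932 -0.10915458]
pivot [ 0.71646932 -0.05295647]
tab [ 0.5961 -0.0624  0.167 ] pump frame 0.0543 0.002
roller [ 0.6741 -0.1085  0.139 ] pump frame 0.1276 -0.0513
pivot [ 0.7154 -0.0524  0.13  ] pump frame 0.174 0.0007
h end [ 0.4461 -0.1912  0.053 ] pump frame -0.1072 -0.1121
h in [ 0.5276 -0.1882  0.053 ] pump frame -0.0258 -0.1168
pot top [ 0.5516 -0.1838  0.058 ] pump frame -0.0015 -0.1147
```

Emit:
{"method": "step_arm", "body": {"moves": [[[1.8,-4.4,0,0.045,8.7],[1.8,-4.4,0,0.045,8.7],[1.8,-4.4,0,0.045,8.7],[1.8,-4.4,0,0.045,8.7],[1.8,-4.4,0,0.045,8.7],[1.8,-4.4,0,0.045,8.7],[1.8,-4.4,0,0.045,8.7],[1.8,-4.4,0,0.045,8.7],[1.8,-4.4,0,0.045,8.7],[1.8,-4.4,0,0.045,8.7]]]}}

```text
clock: 1.1
tool_pos: [0.4497, 0.1769, 0.1981]
orientation: [-180.0, -0.0, 2.4]
force: [0.5, 0.6, -0.4]
opening: 0.0871
gripper_force: 0.0
```

Emit:
{"method": "step_arm", "body": {"moves": [[[0.2,-4.0,0,0,8.7],[0.2,-4.0,0,0,8.7],[0.2,-4.0,0,0,8.7],[0.2,-4.0,0,0,8.7],[0.2,-4.0,0,0,8.7],[0.2,-4.0,0,0,8.7],[0.2,-4.0,-1,0,8.7],[0.2,-4.0,-1,0,8.7],[0.2,-4.0,-2,0,8.7],[0,0,0,0,8.7]]]}}

```text
clock: 2.1
tool_pos: [0.4653, -0.1844, 0.1551]
orientation: [-180.0, 0.3, 2.0]
force: [-0.4, -0.4, -1.2]
opening: 0.0873
gripper_force: 0.0
```

```bash
cat >> h.py <<'E'
def wpts(ci,uv,z):
    "fisheye (equidistant) pixel onto plane z"
    K=np.array(ci['camera_matrix']);M=rot(ci['orientation']);e=np.array(ci['eye'])
    q=(np.atleast_2d(uv)-K[:2,2])/[K[0,0],K[1,1]];r=np.linalg.norm(q,axis=1)[:,None]
    d=np.c_[q/np.maximum(r,1e-9)*np.sin(r),np.cos(r)]@M.T
    return e+d*((z-e[2])/d[:,2])[:,None]
E
python3 - <<'E'
from h import *
ci=viewer.camera_info('wrist');p,d=viewer.snapshot('wrist');cv2.imwrite('pics/w1.png',p)
np.savez('w1.npz',**{k:np.array(v) for k,v in ci.items()},d=d);print(ci['eye'],ci['orientation'],ctrl.get_obs()['tool_pos'])
E
```

```text
[ 0.54052891 -0.18080047  0.34160409] [ 1.63845851e+02  7.38675336e-02 -8.79999337e+01] [ 0.4659705  -0.18307227  0.15625866]
```

View pics/w1.png

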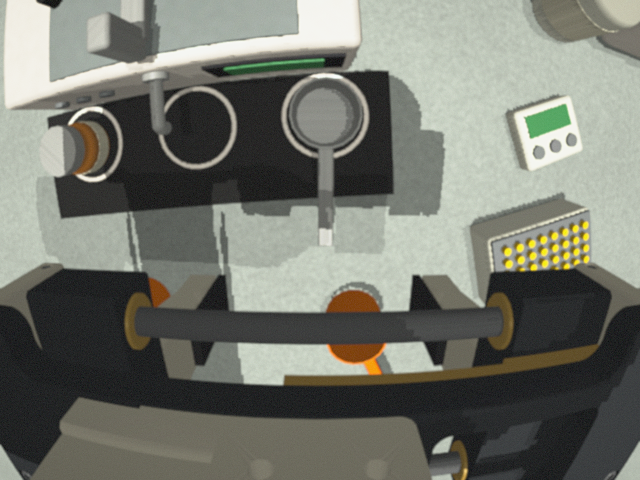

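The wrist view shows the steel pot at (326,115), with its handle running from (326,150) to (325,243). The middle ring is at (198,127), and the orange look-alike shows lower down at (355,325).

```bash
python3 - <<'E'
from h import *
ci=np.load('w1.npz')
for n,uv,z in [('hend',(325,245),.053),('hin',(326,150),.053),('pot rim',(326,113),.058),('ringR',(325,115),.003),('ringM',(198,127),.003),('ringL',(84,143),.003),('orange',(355,325),.05),('orangetop',(355,290),.055)]:
    print(n,wpts(ci,uv,z)[0].round(4))
E
```

```text
hend [ 0.4485 -0.1889  0.053 ]
hin [ 0.5252 -0.1867  0.053 ]
pot rim [ 0.5537 -0.1856  0.058 ]
ringR [ 0.5544 -0.1857  0.003 ]
ringM [ 0.5429 -0.0681  0.003 ]
ringL [0.5332 0.0633 0.003 ]
orange [ 0.3727 -0.2192  0.05  ]
orangetop [ 0.4099 -0.2159  0.055 ]
```

Emit:
{"method": "step_arm", "body": {"moves": [[[0.7,-0.5,-2,0,8.7],[0,0,-2,0,8.7],[0,0,-2,0,8.7],[0,0,-2,0,8.7],[0,0,-2,0,8.7],[0,0,-1.6,0,8.7],[0,0,-1,0,8.7],[0,0,0,0,8.7],[0,0,0,0,8.7]]]}}

```text
clock: 3.05
tool_pos: [0.4751, -0.1859, 0.0326]
orientation: [180.0, -0.0, 2.3]
force: [-0.1, 0.8, -0.4]
opening: 0.0867
gripper_force: 0.0
```

Emit:
{"method": "step_arm", "body": {"moves": [[[-0.2,-0.2,-0.3,0,8.7],[0,0,0,0,6],[0,0,0,0,4],[0,0,0,0,3],[0,0,0,0,2],[0,0,0,0,1],[0,0,0,0,0.5],[0,0,0,0,0.5],[0,0,0,0,0.5]]]}}

```text
clock: 3.95
tool_pos: [0.4725, -0.1882, 0.029]
orientation: [-180.0, 0.0, 2.2]
force: [0.1, 0.2, 0.2]
opening: 0.0282
gripper_force: 0.0
```

Emit:
{"method": "step_arm", "body": {"moves": [[[0,0,0,0,0.5],[0,0,0,0,0.5],[0,0,0,0,0.5]]]}}

```text
clock: 4.25
tool_pos: [0.4726, -0.1882, 0.0291]
orientation: [180.0, 0.0, 2.3]
force: [0.3, -0.6, -0.2]
opening: 0.0067
gripper_force: 0.0
```

```bash
python3 - <<'E'
from h import *
ci=viewer.camera_info('wrist');p,d=viewer.snapshot('wrist');cv2.imwrite('pics/w2.png',p)
np.savez('w2.npz',**{k:np.array(v) for k,v in ci.items()},d=d);o=ctrl.get_obs();print(ci['eye'],o['tool_pos'],o['opening'],o['gripper_force'])
E
```

```text
[ 0.54680707 -0.18418028  0.21596029] [ 0.47256391 -0.18817287  0.02907345] 0.006074566048065857 0.0
```

View pics/w2.png

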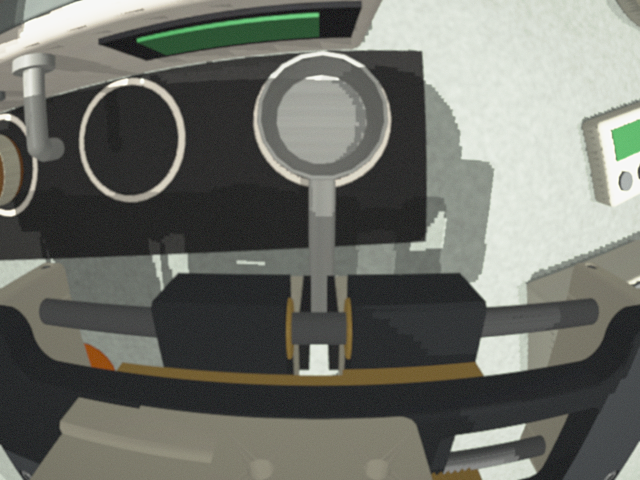

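The handle, at about (322,240), passes between the fingers at (300,320) and (345,320), so it has not been missed. The force still reads zero, so I'll keep closing.

Emit:
{"method": "step_arm", "body": {"moves": [[[0,0,0,0,0],[0,0,0,0,0],[0,0,0,0,0],[0,0,0,0,0],[0,0,0,0,0]]]}}

```text
clock: 4.8
tool_pos: [0.4726, -0.1882, 0.029]
orientation: [-180.0, 0.0, 2.2]
force: [-0.6, -0.1, 0.4]
opening: 0.0004
gripper_force: 0.0
```

```bash
python3 - <<'E'
from h import *
c2=np.load('w2.npz')
for n,uv,z in [('h at row240',(321,240),.053),('pot rim',(322,118),.058),('ringR',(322,120),.003),('row312',(320,312),.053),('row312',(320,312),.043)]:
    print(n,wpts(c2,uv,z)[0].round(4))
ci=viewer.camera_info('wrist');p,d=viewer.snapshot('wrist')
np.savez('w3.npz',**{k:np.array(v) for k,v in ci.items()},d=d);cv2.imwrite('pics/w3.png',cv2.resize(p[40:400,150:490],None,fx=1.6,fy=1.6))
for r in (200,240,260,280,300,310,320,335,350,365): print(r,d[r,290:356:6].round(3))
K=ci['camera_matrix'];M=rot(ci['orientation'])
for P in [(.4726,-.188,.048),(.4726,-.188,.029)]:
    q=M.T@(np.array(P)-ci['eye']);th=np.arctan2(np.hypot(*q[:2]),q[2]);print(P,K[:2,2]+K[0,0]*th*q[:2]/np.hypot(*q[:2]),q[2])
E
```

```text
h at row240 [ 0.4981 -0.1871  0.053 ]
pot rim [ 0.5528 -0.1853  0.058 ]
ringR [ 0.5537 -0.1857  0.003 ]
row312 [ 0.4611 -0.1882  0.053 ]
row312 [ 0.4559 -0.1884  0.043 ]
200 [0.214 0.215 0.215 0.215 0.166 0.164 0.164 0.164 0.215 0.215 0.216]
240 [0.222 0.221 0.221 0.222 0.169 0.169 0.17  0.169 0.223 0.223 0.222]
260 [0.229 0.23  0.228 0.228 0.172 0.172 0.173 0.173 0.229 0.228 0.228]
280 [0.089 0.091 0.091 0.16  0.164 0.164 0.165 0.16  0.089 0.09  0.089]
300 [0.079 0.079 0.087 0.153 0.145 0.146 0.145 0.086 0.08  0.079 0.079]
310 [0.076 0.077 0.083 0.136 0.136 0.136 0.136 0.083 0.076 0.075 0.075]
320 [0.076 0.077 0.081 0.085 0.085 0.085 0.086 0.084 0.076 0.076 0.076]
335 [0.077 0.077 0.081 0.085 0.085 0.084 0.085 0.081 0.077 0.078 0.077]
350 [0.077 0.077 0.082 0.127 0.128 0.128 0.129 0.082 0.078 0.079 0.078]
365 [0.079 0.08  0.085 0.13  0.13  0.129 0.131 0.107 0.08  0.08  0.078]
(0.4726, -0.188, 0.048) [320.56361798 286.72103357] 0.18188160374939558
(0.4726, -0.188, 0.029) [320.40939544 272.52020808] 0.20015840828022294
```

View pics/w3.png

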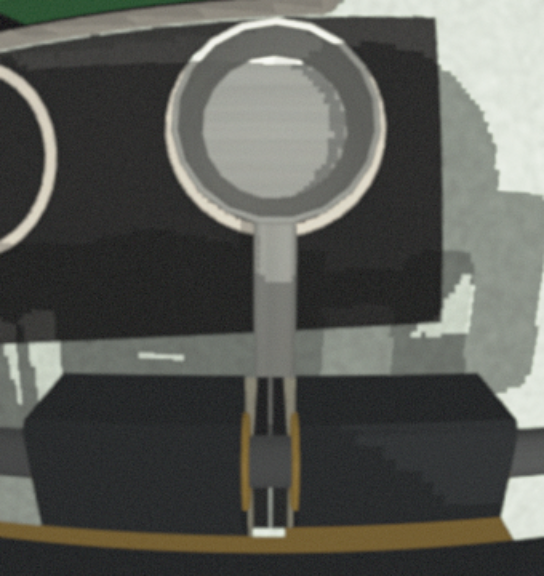

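The crop shows shut fingers at about column 320, and the handle disappears at row 274. I need to know whether the fingers are above or below the bar, so I'll compute 3D points from depth.

```bash
python3 - <<'E'
from h import *
ci=np.load('w3.npz');d=ci['d'];K=ci['camera_matrix'];M=rot(ci['orientation'])
def p3(u,v):
    q=(np.array([u,v])-K[:2,2])/K[0,0];r=np.linalg.norm(q);z=d[v,u]
    return ci['eye']+M@np.array([*(q/r*np.tan(r)*z),z])
for u,v in [(322,200),(322,240),(322,260),(322,270),(316,280),(322,280),(310,280),(330,280),(319,285),(316,290),(322,290),(322,300),(322,310),(400,240),(300,290),(322,128)]: print(u,v,p3(u,v).round(4))
np.set_printoptions(linewidth=200)
for r in (272,276,280,284,288,292,296): print(r,d[r,302:340:2].round(3))
o=ctrl.get_obs();print(o['opening'],o['gripper_force'],o['force'],o['clock'],o['tool_pos'])
E
```

```text
322 200 [ 0.5168 -0.1868  0.0533]
322 240 [ 0.4983 -0.1876  0.0535]
322 260 [ 0.4886 -0.188   0.0535]
322 270 [ 0.4835 -0.1882  0.0532]
316 280 [ 0.4823 -0.1855  0.0628]
322 280 [ 0.4829 -0.1881  0.0639]
310 280 [ 0.4826 -0.1828  0.0637]
330 280 [ 0.4847 -0.1915  0.0679]
319 285 [ 0.4763 -0.1871  0.0545]
316 290 [ 0.4825 -0.1856  0.074 ]
322 290 [ 0.4832 -0.188   0.0752]
322 300 [ 0.483  -0.188   0.0844]
322 310 [ 0.4827 -0.1879  0.0924]
400 240 [ 0.4849 -0.2362  0.0025]
300 290 [ 0.5116 -0.1813  0.1386]
322 128 [ 0.5491 -0.1859  0.0063]
272 [0.231 0.231 0.231 0.232 0.174 0.174 0.174 0.175 0.175 0.174 0.174 0.174 0.175 0.174 0.174 0.174 0.176 0.23  0.231]
276 [0.093 0.164 0.164 0.164 0.167 0.168 0.167 0.168 0.175 0.169 0.167 0.169 0.167 0.164 0.163 0.164 0.164 0.091 0.092]
280 [0.091 0.16  0.16  0.16  0.164 0.165 0.164 0.165 0.175 0.164 0.164 0.165 0.165 0.16  0.159 0.16  0.16  0.09  0.089]
284 [0.092 0.156 0.156 0.156 0.159 0.159 0.157 0.159 0.175 0.159 0.16  0.16  0.159 0.155 0.156 0.155 0.156 0.087 0.087]
288 [0.092 0.153 0.152 0.152 0.156 0.156 0.157 0.155 0.177 0.156 0.157 0.156 0.157 0.156 0.153 0.152 0.153 0.086 0.085]
292 [0.091 0.15  0.151 0.152 0.152 0.152 0.151 0.151 0.177 0.151 0.151 0.151 0.153 0.151 0.151 0.15  0.149 0.085 0.083]
296 [0.091 0.151 0.152 0.154 0.147 0.148 0.147 0.148 0.178 0.149 0.148 0.148 0.148 0.148 0.151 0.151 0.149 0.085 0.081]
0.00037796440488052885 0.0 [ 0.51127735 -0.09289526 -0.11558502] 4.85 [ 0.47256448 -0.18817684  0.02905416]
```

```bash
python3 - <<'E'
from h import *
np.set_printoptions(linewidth=200)
def mk(f):
    ci=np.load(f);d=ci['d'];K=ci['camera_matrix'];M=rot(ci['orientation'])
    v,u=np.mgrid[:480,:640];q=np.stack([(u-K[0,2]),(v-K[1,2])],-1)/K[0,0];r=np.linalg.norm(q,axis=-1,keepdims=True)
    return ci['eye']+np.concatenate([q/np.maximum(r,1e-9)*np.tan(r)*d[...,None],d[...,None]],-1)@M.T,d
P,d=mk('w1.npz')
T=np.array([.466,-.183,.1563])
for (u0,u1,v0,v1) in [(165,235,268,370),(405,475,268,370)]:
    Q=(P-T)[v0:v1,u0:u1].reshape(-1,3);m=(d[v0:v1,u0:u1].ravel()>.05)&(Q[:,2]>-.06)
    Q=Q[m];i=np.argsort(Q[:,2])[:400:25];print(Q[i].round(3))
P,d=mk('w3.npz');T=np.array([.4726,-.1882,.029]);Q=(P-T)[260:400,300:345].reshape(-1,3);Q=Q[(Q[:,0]<.0125)&(Q[:,0]>-.03)]
print('shut lowest',Q[np.argsort(Q[:,2])[::60]].round(3)[:12])
E
```

```text
[[-0.009  0.044  0.027]
 [-0.002  0.043  0.028]
 [-0.006  0.043  0.029]
 [-0.001  0.043  0.03 ]
 [ 0.008  0.045  0.031]
 [ 0.003  0.044  0.032]
 [-0.001  0.043  0.033]
 [ 0.001  0.043  0.033]
 [ 0.008  0.044  0.034]
 [ 0.009  0.047  0.035]
 [ 0.009  0.058  0.035]
 [ 0.001  0.043  0.036]
 [ 0.008  0.044  0.036]
 [ 0.01   0.05   0.037]
 [-0.006  0.043  0.037]
 [ 0.001  0.043  0.038]]
[[ 0.011 -0.047  0.027]
 [ 0.011 -0.044  0.028]
 [ 0.01  -0.044  0.029]
 [ 0.012 -0.046  0.03 ]
 [ 0.006 -0.043  0.031]
 [ 0.013 -0.05   0.032]
 [ 0.012 -0.044  0.033]
 [ 0.013 -0.057  0.033]
 [ 0.013 -0.048  0.034]
 [ 0.004 -0.043  0.034]
 [ 0.013 -0.051  0.035]
 [ 0.013 -0.047  0.036]
 [ 0.006 -0.044  0.036]
 [ 0.013 -0.052  0.036]
 [ 0.011 -0.047  0.037]
 [ 0.008 -0.044  0.038]]
shut lowest [[-0.007  0.008 -0.03 ]
 [-0.006  0.01  -0.029]
 [-0.005 -0.013 -0.029]
 [-0.003 -0.01  -0.029]
 [-0.003  0.011 -0.028]
 [ 0.011  0.005  0.023]
 [ 0.012  0.001  0.024]
 [ 0.011  0.001  0.024]
 [ 0.012 -0.002  0.025]
 [ 0.011 -0.001  0.025]
 [ 0.011  0.     0.032]
 [ 0.012 -0.003  0.035]]
```

The visible fingertips sit about 25 mm above the reported TCP, both open and shut, so the fingers closed just over the bar. The pot has not moved. I'll reopen, lower further in small steps, and check with depth.

Emit:
{"method": "step_arm", "body": {"moves": [[[0,0,0,0,4],[0,0,0,0,4],[0,0,0,0,4],[0,0,0,0,4],[0,0,0,0,4],[0,0,0,0,4],[0,0,0,0,4],[0,0,-0.5,0,4],[0,0,-0.5,0,4],[0,0,0,0,4]]]}}

```text
clock: 5.85
tool_pos: [0.4718, -0.1881, 0.0181]
orientation: [-180.0, 0.1, 2.2]
force: [-0.6, -0.2, -0.2]
opening: 0.0401
gripper_force: 0.0
```

```bash
cat >> h.py <<'E'
def cloud(n='wrist'):
    ci=viewer.camera_info(n);p,d=viewer.snapshot(n);K=ci['camera_matrix'];M=rot(ci['orientation'])
    v,u=np.mgrid[:480,:640];q=np.stack([(u-K[0,2]),(v-K[1,2])],-1)/K[0,0];r=np.linalg.norm(q,axis=-1,keepdims=True)
    s=np.tan(r)/np.maximum(r,1e-9) if n=='wrist' else 1
    return p,d,ci['eye']+np.concatenate([q*s*d[...,None],d[...,None]],-1)@M.T
E
python3 - <<'E'
from h import *
p,d,P=cloud();cv2.imwrite('pics/w4.png',p);o=ctrl.get_obs();T=o['tool_pos'];print(T,o['opening'],o['force'])
Q=(P-T).reshape(-1,3)
for s in (1,-1):
    m=(abs(Q[:,0])<.02)&(s*Q[:,1]>.008)&(s*Q[:,1]<.05)&(Q[:,2]>.0)&(Q[:,2]<.08);q=Q[m]
    print(s,len(q),q[np.argsort(q[:,2])[:200:20]].round(4))
E
```

```text
[ 0.47203806 -0.18817218  0.01843418] 0.03984365561493307 [-0.16569366  0.719298   -0.15223936]
1 1988 [[-0.0082  0.0213  0.028 ]
 [ 0.0086  0.0215  0.0295]
 [ 0.009   0.0228  0.0307]
 [-0.0059  0.0213  0.0323]
 [ 0.0103  0.0284  0.0331]
 [ 0.0088  0.0233  0.0336]
 [ 0.0104  0.0255  0.0343]
 [ 0.0096  0.0368  0.0349]
 [ 0.009   0.024   0.0355]
 [ 0.0103  0.0302  0.0359]]
-1 1986 [[-0.0058 -0.0194  0.0273]
 [ 0.0082 -0.0185  0.0295]
 [ 0.011  -0.0185  0.0314]
 [ 0.0114 -0.0193  0.0324]
 [ 0.0123 -0.0236  0.0331]
 [ 0.0129 -0.0336  0.0338]
 [ 0.0123 -0.0239  0.0342]
 [ 0.0126 -0.0284  0.0348]
 [ 0.0128 -0.026   0.0352]
 [ 0.0125 -0.0237  0.0358]]
```

Emit:
{"method": "step_arm", "body": {"moves": [[[0,0,-0.5,0,4],[0,0,-0.5,0,4],[0,0,-0.3,0,4],[0,0,0,0,2.5],[0,0,0,0,1],[0,0,0,0,0.5],[0,0,0,0,0.5],[0,0,0,0,0.5],[0,0,0,0,0.5],[0,0,0,0,0.5]]]}}

```text
clock: 6.9
tool_pos: [0.4727, -0.1882, 0.0062]
orientation: [180.0, -0.0, 2.2]
force: [0.3, -1.0, 1.0]
opening: 0.0114
gripper_force: 30.0
```

Emit:
{"method": "step_arm", "body": {"moves": [[[-0.05,0.5,0,0,0.5],[-0.1,1.0,0,0,0.5],[-0.1,1.0,0,0,0.5],[-0.1,1.1,0,0,0.5],[-0.1,1.1,0,0,0.5],[-0.1,1.1,0,0,0.5],[-0.1,1.1,0,0,0.5],[-0.1,1.0,0,0,0.5],[-0.1,1.0,0,0,0.5],[-0.1,1.0,0,0,0.5]]]}}

```text
clock: 7.9
tool_pos: [0.4629, -0.0883, 0.0061]
orientation: [180.0, 0.0, 2.2]
force: [-0.4, -2.2, 1.5]
opening: 0.0116
gripper_force: 30.0
```

Emit:
{"method": "step_arm", "body": {"moves": [[[-0.05,1.0,0,0,0.5],[-0.05,0.7,0,0,0.5],[-0.05,0.3,0,0,0.5],[0,0,0,0,0.5],[0,0,0,0,0.5]]]}}

```text
clock: 8.4
tool_pos: [0.4616, -0.069, 0.006]
orientation: [-180.0, -0.0, 2.3]
force: [-2.3, 0.7, 2.1]
opening: 0.0114
gripper_force: 30.0
```

```bash
python3 - <<'E'
from h import *
ci=viewer.camera_info('wrist');p,d,P=cloud();cv2.imwrite('pics/w5.png',p);o=ctrl.get_obs();print(o['tool_pos'],o['opening'],o['force'],o['gripper_force'])
np.savez('w5.npz',**{k:np.array(v) for k,v in ci.items()},d=d)
E
```

```text
[ 0.46157499 -0.06908791  0.0060651 ] 0.011711087439904243 [-0.63498224  1.38957077  2.60673531] 29.98917281627655
```

View pics/w5.png

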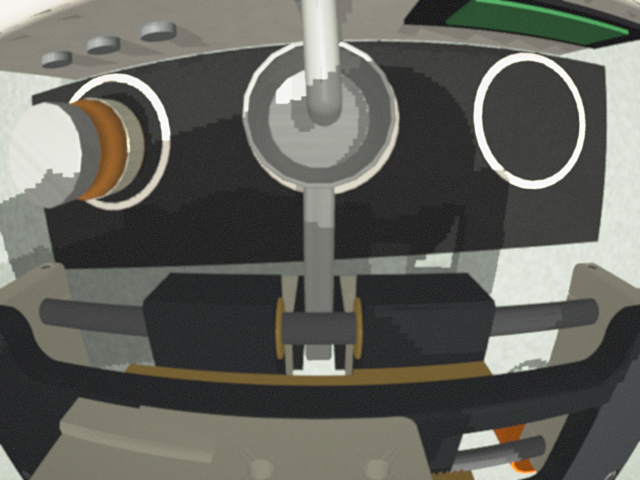

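The pot stands in the middle ring at (321,115), with the spout tip above it at (324,105). The right ring at (529,121) is empty, and the jar is still in the left ring at (117,142). Now a numeric check.

```bash
python3 - <<'E'
from h import *
ci=np.load('w5.npz');d=ci['d'];K=ci['camera_matrix'];M=rot(ci['orientation'])
a=wpts(ci,[(529.5,121),(117,142)],.003);print('rings',a.round(4),np.linalg.norm(a[0]-a[1]),'mid',a.mean(0).round(4))
v,u=np.mgrid[:480,:640];q=np.stack([(u-K[0,2]),(v-K[1,2])],-1)/K[0,0];r=np.linalg.norm(q,axis=-1,keepdims=True)
P=ci['eye']+np.concatenate([q*np.tan(r)/np.maximum(r,1e-9)*d[...,None],d[...,None]],-1)@M.T
m=(abs(P[...,2]-.058)<.003)&(np.hypot(P[...,0]-.542,P[...,1]+.069)<.036);Q=P[m]
A=np.c_[Q[:,:2],np.ones(len(Q))];s=np.linalg.lstsq(A,(Q[:,:2]**2).sum(1),rcond=None)[0];c=s[:2]/2;print('rim fit',len(Q),c,np.sqrt(s[2]+c@c), Q[:,:2].min(0),Q[:,:2].max(0))
m=(P[...,2]>.066)&(P[...,2]<.1)&(np.hypot(P[...,0]-.542,P[...,1]+.069)<.03);Q=P[m];print('spout',Q.min(0),Q.max(0),Q.mean(0))
E
```

```text
rings [[ 0.5531 -0.1829  0.003 ]
 [ 0.5314  0.048   0.003 ]] 0.2318647958593083 mid [ 0.5423 -0.0675  0.003 ]
rim fit 2739 [ 0.5428686  -0.06472911] 0.026471858236014206 [ 0.51512367 -0.09264948] [ 0.56996514 -0.03685804]
spout [ 0.53785777 -0.07118795  0.07767218] [ 0.57198173 -0.05869097  0.09537868] [ 0.55468997 -0.0650571   0.09185623]
```

The pot is within about 2 mm of the spout axis, with its rim at (0.543,-0.065). Release and rise straight up.

Emit:
{"method": "step_arm", "body": {"moves": [[[0,0,0,0,4],[0,0,0,0,4],[0,0,0,0,4],[0,0,0,0,4],[0,0,0,0,4],[0,0,0,0,4],[0,0,1,0,4],[0,0,1.5,0,4],[0,0,2,0,4],[0,0,2,0,4]]]}}

```text
clock: 9.45
tool_pos: [0.4615, -0.0692, 0.0724]
orientation: [180.0, 0.0, 2.3]
force: [0.7, -0.9, 0.8]
opening: 0.04
gripper_force: 0.0
```

Emit:
{"method": "step_arm", "body": {"moves": [[[0,0,3,0,2],[0,0,3,0,0],[0,0,3,0,0],[0,0,1.5,0,0],[0,0,0,0,0]]]}}

```text
clock: 9.95
tool_pos: [0.4631, -0.069, 0.1793]
orientation: [-180.0, -0.3, 2.3]
force: [0.9, 0.2, -0.4]
opening: 0.0058
gripper_force: 0.0
```

```bash
python3 - <<'E'
from h import *
p,d,P=cloud();o=ctrl.get_obs();print(o['tool_pos'],o['opening'],o['force'])
O=np.array([.5424,-.0685]);psi=np.radians(5.4);x=np.array([np.cos(psi),np.sin(psi)]);y=np.array([-x[1],x[0]])
Q=(P[...,:2]-O);X=Q@x;Y=Q@y;Z=P[...,2]
def box(n,m): print(n,m.sum(),'x',np.percentile(X[m],[3,97]).round(4),'y',np.percentile(Y[m],[3,97]).round(4),'z',np.percentile(Z[m],[50,97]).round(4)) if m.sum()>5 else print(n,0)
box('tab top',(abs(Z-.167)<.005)&(abs(X-.055)<.04)&(abs(Y)<.04))
box('rim',(abs(Z-.058)<.004)&(np.hypot(X,Y)<.036))
box('roller',(abs(Z-.139)<.005)&(np.hypot(X-.128,Y+.052)<.035))
box('over bar',(Z>.108)&(Z<.15)&(X>.07)&(X<.1)&(abs(Y)<.03))
box('block',(Z>.12)&(X>.1)&(X<.13)&(Y>-.035)&(Y<.02))
E
```

```text
[ 0.46208905 -0.06903392  0.17758904] 0.002865321308490225 [-0.49533514  0.70371669 -0.69480108]
tab top 1082 x [0.045  0.0647] y [-0.0052  0.0095] z [0.1669 0.1685]
rim 559 x [-0.0295  0.0265] y [-0.0226  0.0305] z [0.0581 0.0595]
roller 0
over bar 1297 x [0.0708 0.0913] y [-0.0284  0.0287] z [0.1087 0.1258]
block 0
```

Emit:
{"method": "step_arm", "body": {"moves": [[[2.8,-0.8,0,0.011,0],[2.8,-0.8,0,0.011,0],[2.8,-0.8,0,0.011,0],[2.8,-0.8,0,0.011,0],[2.8,-0.8,0,0.011,0],[0,0,0,0,0],[0,0,0,0,0]]]}}

```text
clock: 10.7
tool_pos: [0.6007, -0.1093, 0.1742]
orientation: [-180.0, 0.2, 5.3]
force: [-0.6, 0.4, 0.3]
opening: 0.0003
gripper_force: 0.0
```

```bash
python3 - <<'E'
from h import *
p,d,P=cloud();o=ctrl.get_obs();print(o['tool_pos'],o['opening'],o['orientation'])
O=np.array([.5424,-.0685]);psi=np.radians(5.4);x=np.array([np.cos(psi),np.sin(psi)]);y=np.array([-x[1],x[0]])
print('tool pump',(o['tool_pos'][:2]-O)@x,(o['tool_pos'][:2]-O)@y)
cv2.imwrite('pics/w6.png',p)
E
```

```text
[ 0.6003875  -0.10917249  0.17480439] 0.00042663692736339553 [-1.79984174e+02  1.43758979e-01  5.36728263e+00]
tool pump 0.05390253377882746 -0.04594908644636909
```

View pics/w6.png

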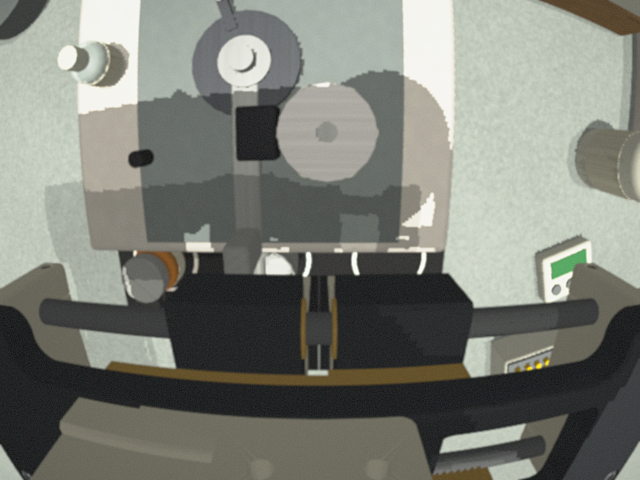

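The wrist view shows the tab at (243,250), left of the shut fingers at (318,320). The roller at (325,132) is well ahead and nothing lies below the fingers. Descend beside the tab, then approach it.

Emit:
{"method": "step_arm", "body": {"moves": [[[0,0,-2,0,0],[0,0,-2,0,0],[0,0,-2,0,0],[0,0,-1.5,0,0],[0,0,0,0,0],[0,0,0,0,0]]]}}

```text
clock: 11.35
tool_pos: [0.6011, -0.109, 0.1017]
orientation: [180.0, 0.0, 5.4]
force: [-0.9, -0.2, 0.8]
opening: 0.0006
gripper_force: 0.0
```

Emit:
{"method": "step_arm", "body": {"moves": [[[-0.1,0.5,0,0,0],[0,0.4,0,0,0],[0,0.3,0,0,0],[0,0.3,0,0,0],[0,0.2,0,0,0],[0,0,0,0,0]]]}}

```text
clock: 11.95
tool_pos: [0.6006, -0.0919, 0.1011]
orientation: [-180.0, -0.0, 5.4]
force: [1.0, 0.7, 0.4]
opening: 0.0006
gripper_force: 0.0
```

Emit:
{"method": "step_arm", "body": {"moves": [[[-0.17,0.59,0,-0.05,0],[-0.17,0.59,0,-0.05,0],[-0.11,0.6,0,-0.05,0],[-0.11,0.6,0,-0.05,0],[0,0,0,0,0],[0,0,0,0,0]]]}}

```text
clock: 12.55
tool_pos: [0.5949, -0.069, 0.101]
orientation: [180.0, 0.0, -6.0]
force: [0.8, -5.1, -0.9]
opening: 0.0003
gripper_force: 2.2
```

```bash
cat > tab.py <<'E'
from h import *
o=ctrl.get_obs();print(o['tool_pos'],o['orientation'],o['force'])
O=np.array([.5424,-.0685]);psi=np.radians(5.4);x=np.array([np.cos(psi),np.sin(psi)]);y=np.array([-x[1],x[0]])
for n in ('top','scene'):
    ci=viewer.camera_info(n);p,d=viewer.snapshot(n);cv2.imwrite(f'pics/t_{n}_{o["clock"]:.1f}.png',p)
    K=ci['camera_matrix'];v,u=np.mgrid[:480,:640];P=ci['eye']+(np.stack([(u-K[0,2])/K[0,0],(v-K[1,2])/K[1,1],np.ones_like(u,float)],-1)*d[...,None])@rot(ci['orientation']).T
    Q=P[...,:2]-O;X=Q@x;Y=Q@y;Z=P[...,2]
    # the arm bar: steel above the top plate, 30..110 mm from pivot, on the push side
    a=np.arctan2(Y,.175-X);r=np.hypot(Y,.175-X)
    for lo,hi in ((.06,.08),(.08,.095)):
        m=(Z>.1135)&(Z<.135)&(r>lo)&(r<hi)&(a>-.15)&(a<.8)
        if m.sum()>3:print(n,'bar',lo,m.sum(),np.percentile(a[m],[5,50,95]).round(3),Z[m].mean().round(4))
    m=(abs(Z-.167)<.003)&(r>.105)&(r<.135)&(a>-.15)&(a<.8)
    if m.sum()>3:print(n,'tabtop',m.sum(),np.percentile(a[m],[5,50,95]).round(3))
E
python3 tab.py
```

```text
[ 0.5949268  -0.06903366  0.10104803] [ 1.79962829e+02  9.50238162e-03 -5.97658098e+00] [ 0.7730467  -5.08690576 -0.86031288]
scene bar 0.06 62 [0.1   0.266 0.323] 0.1254
scene bar 0.08 51 [0.081 0.26  0.297] 0.1247
scene tabtop 18 [-0.116  0.057  0.164]
```

Emit:
{"method": "step_arm", "body": {"moves": [[[-0.05,0.62,0,-0.05,0],[-0.05,0.62,0,-0.05,0],[0.01,0.62,0,-0.05,0],[0.01,0.62,0,-0.05,0],[0,0,0,0,0]]]}}

```text
clock: 13.15
tool_pos: [0.5938, -0.0438, 0.101]
orientation: [180.0, 0.0, -17.5]
force: [-0.3, -5.6, -0.3]
opening: -0.0001
gripper_force: 2.6
```

Emit:
{"method": "step_arm", "body": {"moves": [[[0.07,0.61,0,-0.05,0],[0.07,0.61,0,-0.05,0],[0,0,0,0,0]]]}}

```text
clock: 13.45
tool_pos: [0.595, -0.032, 0.101]
orientation: [179.9, 0.0, -23.2]
force: [-0.0, -8.5, 1.0]
opening: 0.0004
gripper_force: 3.7
```

Emit:
{"method": "step_arm", "body": {"moves": [[[0.13,0.6,0,-0.05,0],[0.13,0.6,0,-0.05,0],[0,0,0,0,0],[0,0,0,0,0]]]}}

```text
clock: 13.85
tool_pos: [0.5973, -0.0206, 0.101]
orientation: [179.9, 0.1, -28.9]
force: [-1.1, -8.8, 1.3]
opening: 0.0006
gripper_force: 4.2
```

```bash
python3 tab.py; ls pics
```

```text
[ 0.5972784  -0.02062992  0.10096783] [ 1.79886287e+02  5.65650839e-02 -2.88737990e+01] [-1.12698234 -8.76287156  1.33817834]
scene bar 0.06 69 [0.475 0.657 0.71 ] 0.1247
scene bar 0.08 52 [0.495 0.64  0.687] 0.1248
crop1.png
scene0.png
t_scene_12.6.png
t_scene_13.8.png
t_top_12.6.png
t_top_13.8.png
top0.png
w1.png
w2.png
w3.png
w4.png
w5.png
w6.png
```

```bash
python3 - <<'E'
import cv2,numpy as np
p=cv2.imread('pics/t_scene_13.8.png');t=cv2.imread('pics/t_top_13.8.png')
a=cv2.resize(p[170:350,160:400],(640,480),interpolation=cv2.INTER_CUBIC);cv2.imwrite('pics/end.png',a)
t0=cv2.imread('pics/top0.png')
cv2.imwrite('pics/end2.png',np.hstack([t0[100:370,100:500],t[100:370,100:500]]))
E
```

```text
(no output)
```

View pics/end.png

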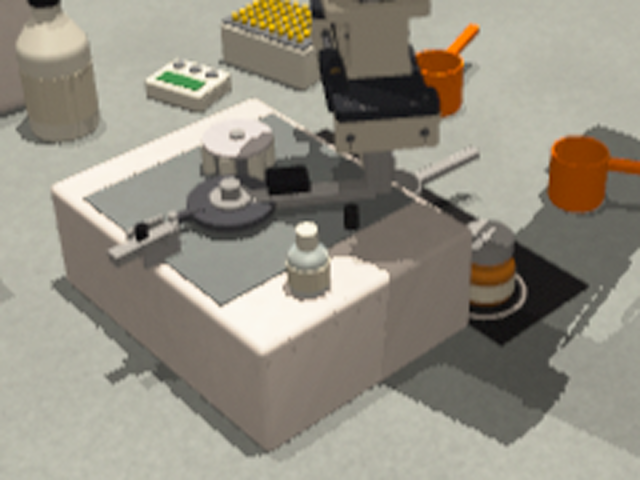

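View pics/end2.png

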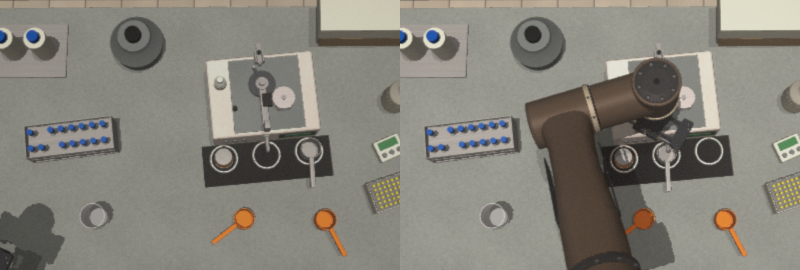

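The scene view shows the fingers at (385,130) in the crop, behind the tab, and the arm swung towards the stop pin at (350,215). The top view shows the pot standing in the middle ring with the bystanders unmoved. I'll check the bar angle once from the masked points.

```bash
python3 - <<'E'
from h import *
ci=viewer.camera_info('scene')
O=np.array([.5424,-.0685]);psi=np.radians(5.4);x=np.array([np.cos(psi),np.sin(psi)]);y=np.array([-x[1],x[0]])
for c,z in [((300,197),.12),((330,194),.12),((355,191),.12),((351,208),.122),((232,183),.135)]:
    w=pts(ci,(160+c[0]*.375,170+c[1]*.375),z)[0,:2]-O;X,Y=w@x,w@y
    print(c,X.round(3),Y.round(3),'ang',np.arctan2(Y,.175-X).round(3))
print(ctrl.get_obs()['force'])
E
```

```text
(300, 197) 0.128 0.034 ang 0.618
(330, 194) 0.107 0.047 ang 0.606
(355, 191) 0.089 0.058 ang 0.593
(351, 208) 0.11 0.075 ang 0.857
(232, 183) 0.169 -0.002 ang -0.297
[-2.31852853 -9.05298668  1.22372203]
```

The arm angle is about 0.60 rad with about 9 N on the fingers, both past the click. I'll hold briefly to check it stays steady, then hand in.

Emit:
{"method": "step_arm", "body": {"moves": [[[0,0,0,0,0],[0,0,0,0,0],[0,0,0,0,0]]]}}

```text
clock: 14.25
tool_pos: [0.5972, -0.0209, 0.101]
orientation: [179.9, 0.1, -28.9]
force: [-1.8, -8.5, 1.8]
opening: 0.0002
gripper_force: 4.2
```

```bash
python3 -c "
from h import *
print(ctrl.get_obs()['force']);print(close_job())"
```

```text
[-1.81084581 -8.45812293  1.83951126]
the job is handed in; nothing more can be done
None
```

The job is handed in at about 14 s: the pot stands released in the ring under the spout, and the fingers are still holding the tensioner arm back at about 0.60 rad, past its click; the bystanders look unmoved in the last views.

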